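Ready the balance for the next sample

ROBOT

A 6-joint arm with a two-finger parallel gripper is mounted at the origin on a cart in front of the work surface, level with it; the furniture and walls round the work are solid. World frame = base frame: x ahead of the robot, y to its left, z up, the work surface at z = 0. Lengths are in mm, angles in rad, forces in N, time in s.
With the tool pointing down it reaches from about 250 to 775 mm from the base axis. Payload 4 kg.
Tool frame: the origin (TCP) lies on the centre line of the jaws, within the pads' length; the fingertips stand 14 mm ahead of it and the grasp point (between the pads) lies 5 mm behind it; z points along the fingers, y is the line along which they close (so a half turn about z gives the same grasp; the last joint's range is limited). The gripper opens to 94 mm and grips with 3 to 60 N. Pads are 16 mm wide; open, the fingers measure 119 mm over their backs; the gripper's body (75 mm by 177 mm) begins 78 mm behind the grasp point.
Start: joints at [-1.435, 0.087, 1.371, -0, 1.684, -0.103], TCP at [130.091, -534.411, 219.506] pointing down, gripper open.
Joint ranges: [-3.1, 3.1], [-0.76, 2.03], [0.27, 2.55], [-1.08, 4.22], [0.17, 2.65], [-2.57, 2.57]. Speed limits (rad/s): [2.79, 2.79, 3.14, 3.14, 3.14, 3.14].

INTERFACE

Orientations are given as a unit quaternion [w, x, y, z].
In Python, from workcell import arm, eyes, job gives the robot as it stands.
- The arm moves only by the shell command python3 -m creep 'ROWS' [FORCE]. ROWS is JSON, a list that holds one entry, the list of rows, each a list of 5 numbers: the opening, from -1 (shut) to 1 (fully open), then the shift along the world's x, y, z scaled (see below), then the turn about the world's z scaled (see below). In form: [[[gripper, tx, ty, tz, turn], ...]]. A call has 1 to 12 rows; each row is the pose to reach, as a shift and turn from the pose commanded when the call began, turning the shorter way round; what a row does not reach only later rows make up. The controller multiplies each number of a shift by 0.5 m and each number of a turn by pi rad. A row lasts 1/8 s, in which the tool goes at most 62.5 mm and 10.7 degrees, less where a joint would pass 70% of its speed; a pose out of reach is approached as far as the arm can. A call with a number of a shift or a turn outside -1 to 1 is refused whole. A call with a gripper value outside its range is refused whole. The fingers move at their own pace and stop on an object; FORCE is the grip in N (left out, the last holds). Time passes only in rows, so rows that repeat a pose let the fingers close. It gives the time, the measured TCP pose, the force, the opening and the grip force at its end, in the units of the state.
- arm.get_obs(): the state, without advancing time (a new reading comes with each control period).
- eyes.grab_frame(name): name is "scene" or "top" or "wrist"; returns a dict with "image" (420x560x3 uint8, red, green, blue), "fx", "fy", "cx", "cy" (pixels), "k1" (the pictures are not rectified: a ray, as slopes to the right and down, at radius r is drawn at 1 + k1 r^2 times it, then the intrinsics apply), "T" (4x4, takes a point from camera to world coordinates). Camera axes: x right, y up, looking along -z (the intrinsics and any distortion apply to the point x, -y, -z); pixel columns grow to the right and rows downward; lengths in mm; the calibration is good to about 2 mm. A picture is of the moment at which its call begins. There is no depth.
- job.finish_job(): hands the job in; it is judged then, once.
Trained networks look in a picture, given as the dict that the camera call returned (one of the last four; its "shot" number tells which), for a name from the list of things; names that differ only in an ending like _2 or _b are one class to them, and where a whole thing is asked for, a point or a joint stands for the part that bears it (a point fixed in the world has none). Each returns a list of dicts, best first, with "score" (0 to 1); they miss things now and then, are a little off and sometimes report something else, mostly with a low value. They report only what shows in the picture. A call takes as long as a camera call. They do not tell look-alikes from the thing itself.
- eyes.boxes_of(picture, thing): "pixel" ([column, row] in pixels, amid what is visible of it).
- eyes.landmark_of(picture, thing): "pixel" ([column, row] in pixels: a listed point, or the origin of a listed thing).
The state is a dict: "t": time; "q": joint angles; "qvel": joint speeds; "joint_efforts": joint torques, N m; "ee_pos": TCP position; "orientation": TCP orientation; "ft_force": force on the tool from outside, world axes, zero at the start; "ft_torque": the same for the moment, N m; "opening": finger opening in mm; "grip_force": force on a finger pad.
Only numpy, scipy, OpenCV 4.12 (cv2) and the standard library are available. Lean on these libraries where they do the work, as an engineer would, in place of code of your own. Each camera call takes 0.05 s, during which the arm holds its last target. There are 200 camera calls.

TASK

The side doors of the analytical balance have both been left half open. The next sample is the small foil-lined pot standing beside the balance: slide the balance door on the pot's side fully open (to the rear) and slide the door on the other side fully shut (to the front). Leave the pot standing where it is.

Things in the scene. Friction and masses are not known exactly. Their poses are not given: they have to be found in the camera images.
- balance: analytical balance with glass draught shield, fixed: white base 365 mm deep, 212 wide, low front panel with display toward the robot, glass chamber with steel pan, white housing at the rear; flat roof 194 high. Origin at worktop height, 175 behind the front edge, midway between the sides; x points to its rear, y to its left side (seen from the robot), z up. Turned up to 15 degrees.
- left_door_grip (a point): grip of the left side door (seen from the robot): ribbed grey block 36 mm along the balance's x, 14 thick along y, 53 high; point at its middle, 20 below its top, 36 above the roof. Pinch from above. The glass door slides only along the balance's x; in that frame the point has y +92, z 230, and x -65 fully shut, +50 fully open (mm; stops at both). About 2 N moves it; it stays where left.
- right_door_grip (a point): grip of the right side door (seen from the robot): ribbed grey block 36 mm along the balance's x, 14 thick along y, 53 high; point at its middle, 20 below its top, 36 above the roof. Pinch from above. The glass door slides only along the balance's x; in that frame the point has y -92, z 230, and x -65 fully shut, +50 fully open (mm; stops at both). About 2 N moves it; it stays where left.
- foil_pot: small white pot with a crumpled foil lining, 42 mm wide, 42 high, loose, on the worktop 150 to 200 mm to the left or right of the balance's middle; origin at the centre of its underside. A plain grey steel die, a cylinder 54 wide and 41 high, stands on the balance's other side and has no part in the work.
Mind the look-alikes: they are no part of the job. What is shaped like the foil_pot but blue is not meant.

How it is judged (in metres and radians):
At the end, for the whole second after the job is handed in: the door on the foil-lined pot's side of the balance stands fully open and the door on the other side fully shut, each within 12 mm of its end of travel; the pot still stands upright within 20 mm of where it was (((y of foil_pot in the frame of balance above 0 m and x of left_door_grip in the frame of balance above 0.038 m and x of right_door_grip in the frame of balance below -0.053 m) or (y of foil_pot in the frame of balance below 0 m and x of right_door_grip in the frame of balance above 0.038 m and x of left_door_grip in the frame of balance below -0.053 m)) and angle between foil_pot's own z axis and vertical below 0.2 rad and distance of foil_pot from where it was at the start of the episode below 0.02 m); the robot touches nothing.
It fails at once if the foil-lined pot is pushed away (more than 20 mm) or tipped over (distance of foil_pot from where it was at the start of the episode above 0.02 m or angle between foil_pot's own z axis and vertical above 0.5 rad).
It also fails if it takes over 38 s, if anything falls off the work surface, if the arm or the gripper's body presses on something with over 40 N, if the wrist force passes 120 N, or if a joint passes its speed limit or range.

## Working session

There is one attempt and no reset: what is moved stays moved. The work goes in short steps, Python scripts to look and compute and a shell command to move; the robot and the scene stay as the last step left them, time stands still between calls to the robot, and variables do not carry over. Pictures are saved under pics/ and viewed, at most 10 in all, crops included, and the job is handed in when it is done.

```bash
mkdir -p pics; cat > h.py <<'E'
import numpy as np, cv2, json
from workcell import arm, eyes, job
def ray(f,px):
    d=np.array([(px[0]-f["cx"])/f["fx"],(px[1]-f["cy"])/f["fy"]]);u=d.copy()
    for _ in range(20): u=d/(1+f["k1"]*(u@u))
    T=np.array(f["T"]); v=T[:3,:3]@np.array([u[0],-u[1],-1]); return T[:3,3],v
def atz(f,px,z):
    o,v=ray(f,px); return o+v*(z-o[2])/v[2]
def tri(rs):
    A=0;b=0
    for o,v in rs:
        v=v/np.linalg.norm(v);P=np.eye(3)-np.outer(v,v);A=A+P;b=b+P@o
    return np.linalg.solve(A,b)
E
python3 - <<'E'
from h import *
zs=dict(balance=0,left_door_grip=230,right_door_grip=230,foil_pot=0)
ims=[]
for n in ["scene","top"]:
    f=eyes.grab_frame(n); ims.append(f["image"])
    cv2.imwrite(f"pics/{n}.png",f["image"][:,:,::-1])
    for t,z in zs.items():
        for d in eyes.landmark_of(f,t)[:4]: print(n,t,round(d["score"],2),np.round(d["pixel"]),np.round(atz(f,d["pixel"],z)))
print(np.array(f["T"]).round(2), arm.get_obs()["orientation"])
E
```

```text
scene balance 0.58 [256. 268.] [559.  54.   0.]
scene left_door_grip 0.74 [239. 205.] [540. 130. 230.]
scene right_door_grip 0.55 [271. 167.] [587. -54. 230.]
scene foil_pot 0.75 [332. 223.] [ 495. -235.    0.]
scene foil_pot 0.73 [305. 232.] [ 535. -150.    0.]
top balance 0.91 [277. 198.] [558.  47.   0.]
top balance 0.59 [354. 235.] [ 537. -144.    0.]
top left_door_grip 0.84 [228. 144.] [533. 135. 230.]
top right_door_grip 0.67 [325. 152.] [583. -41. 230.]
top foil_pot 0.84 [392. 267.] [ 495. -243.    0.]
top foil_pot 0.75 [356. 239.] [ 530. -151.    0.]
top foil_pot 0.17 [229. 145.] [647. 208.   0.]
[[ 3.60000e-01  8.60000e-01 -3.70000e-01  1.21230e+02]
 [-9.30000e-01  3.30000e-01 -1.50000e-01 -1.34170e+02]
 [-1.00000e-02  4.00000e-01  9.20000e-01  1.05748e+03]
 [ 0.00000e+00  0.00000e+00  0.00000e+00  1.00000e+00]] [3.62790364e-06 9.92880585e-01 1.19113992e-01 4.71505219e-06]
```

View pics/scene.png

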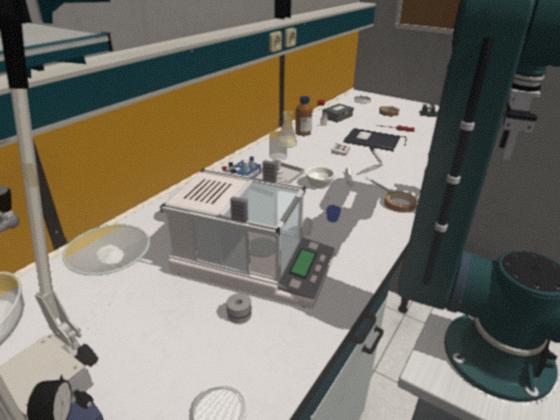

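View pics/top.png

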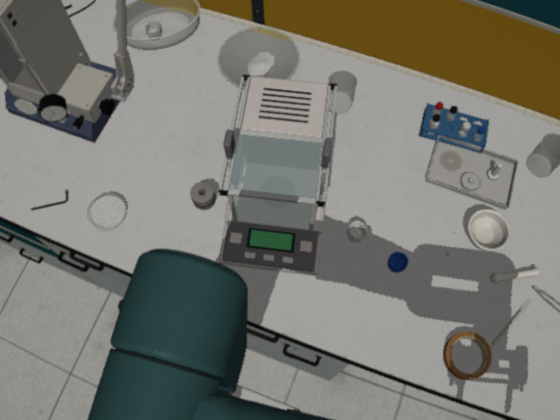

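The pot with foil is the clear/white one at top (356,232), right of the balance. The blue look-alike is at (397,262) and the steel die at (203,194) on the left. So the right door opens to the rear and the left door shuts. Next I get the balance's yaw from its edges.

```bash
python3 - <<'E'
from h import *
f=eyes.grab_frame("top")
P=lambda c,r,z: atz(f,(c,r),z)[:2]
for a,b,z,k in [((222,264),(317,272),30,"front"),((247,77),(335,84),194,"rear roof"),((245,80),(226,192),194,"L rail"),((334,86),(323,208),194,"R rail")]:
    A,B=P(*a,z),P(*b,z); d=B-A; print(k,A.round(),B.round(),np.linalg.norm(d).round(),np.degrees(np.arctan2(d[1],d[0])).round(1))
s=eyes.grab_frame("scene")
for t in ["left_door_grip","right_door_grip"]:
    a=eyes.landmark_of(f,t)[0];b=eyes.landmark_of(s,t)[0]; print(t,tri([ray(f,a["pixel"]),ray(s,b["pixel"])]).round(1))
E
```

```text
front [362.  96.] [418. -96.] 200.0 -73.8
rear roof [716. 176.] [765.  -3.] 185.0 -74.6
L rail [707. 177.] [455. 109.] 261.0 -165.0
R rail [760.  -3.] [490. -72.] 278.0 -165.7
left_door_grip [531.7 131.8 232.2]
right_door_grip [578.5 -39.3 235.5]
```

```bash
python3 -m creep '[[[0.3,0,0,0.12,0],[0.3,0.1,0.1,0.17,0],[0.3,0.9,0.98,0.17,0.007],[0.3,0.9,0.98,0.17,0.007],[0.3,0.9,0.98,0.17,0.007],[0.3,0.9,0.98,0.17,0.007],[0.3,0.9,0.98,0.17,0.007],[0.3,0.9,0.98,0.17,0.007],[0.3,0.9,0.98,0.17,0.007],[0.3,0.9,0.98,0.17,0.007],[0.3,0.9,0.98,0.17,0.007],[0.3,0.9,0.98,0.17,0.007]]]' 20
python3 - <<'E'
from h import *
o=arm.get_obs();print(o["ee_pos"],o["t"])
f=eyes.grab_frame("wrist");cv2.imwrite("pics/w1.png",f["image"][:,:,::-1])
for t in ["left_door_grip","right_door_grip"]:
    for d in eyes.landmark_of(f,t)[:2]: print(t,d["score"],np.round(d["pixel"]),atz(f,d["pixel"],230).round(1))
E
```

```text
t: 2.3
ee_pos: [581.4, -42.0, 304.2]
orientation: [-0.0, 0.991, 0.131, -0.0]
ft_force: [-0.7, -0.9, 0.1]
opening: 61.0
grip_force: 0.0
[581.41893091 -42.03584038 304.20539401] 2.3
left_door_grip 0.6 [ 65. 215.] [539.8 136.5 230. ]
right_door_grip 0.73 [278. 217.] [586.4 -43.2 230. ]
```

View pics/w1.png

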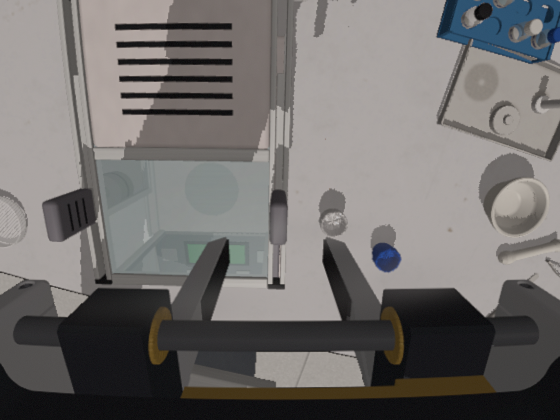

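Picture w1: the right grip is at (278,217), between and ahead of the fingers and aligned with them. The left grip is at (68,213).

```bash
python3 -m creep '[[[0.3,0.01,-0.002,-0.06,0],[0.3,0.01,-0.002,-0.11,0],[0.3,0.01,-0.002,-0.152,0],[0.3,0.01,-0.002,-0.152,0],[-1,0.01,-0.002,-0.152,0],[-1,0.01,-0.002,-0.152,0],[-1,0.01,-0.002,-0.152,0],[-1,0.01,-0.002,-0.152,0],[-1,0.01,-0.002,-0.152,0]]]' 20
```

```text
t: 3.58
ee_pos: [584.7, -43.4, 228.7]
orientation: [-0.002, 0.991, 0.131, -0.0]
ft_force: [-2.7, 9.8, 1.5]
opening: 14.7
grip_force: 5.2
```

```bash
python3 -m creep '[[[-1,0,0,0,0],[-1,0.03,0.008,0,0],[-1,0.06,0.016,0,0],[-1,0.085,0.023,0,0],[-1,0.1,0.027,0,0],[-1,0.11,0.03,0,0],[-1,0.116,0.031,0,0],[-1,0.116,0.031,0,0],[-1,0.116,0.031,0,0]]]' 20
```

```text
t: 4.7
ee_pos: [636.0, -30.4, 228.3]
orientation: [-0.001, 0.992, 0.129, -0.009]
ft_force: [-21.8, 1.6, 6.3]
opening: 14.1
grip_force: 20.0
```

```bash
python3 -m creep '[[[0.3,-0.012,-0.003,0,0],[0.3,-0.012,-0.003,0,0],[0.3,-0.012,-0.003,0,0],[0.3,-0.012,-0.003,0.1,0],[0.3,-0.012,-0.003,0.152,0],[0.3,-0.214,0.322,0.152,0],[0.3,-0.214,0.322,0.152,0],[0.3,-0.214,0.322,0.152,0],[0.3,-0.214,0.322,0.152,0],[0.3,-0.214,0.322,0.152,0]]]' 20
python3 - <<'E'
from h import *
o=arm.get_obs();print(o["ee_pos"],o["t"])
f=eyes.grab_frame("wrist");cv2.imwrite("pics/w2.png",f["image"][:,:,::-1])
for t in ["left_door_grip","right_door_grip"]:
    for d in eyes.landmark_of(f,t)[:2]: print(t,d["score"],np.round(d["pixel"]),atz(f,d["pixel"],230).round(1))
E
```

```text
t: 5.95
ee_pos: [536.6, 131.0, 304.7]
orientation: [0.0, 0.991, 0.13, 0.001]
ft_force: [0.7, -0.8, 0.5]
opening: 60.9
grip_force: 0.0
[536.59005196 131.02620133 304.66717922] 5.95
left_door_grip 0.58 [272. 216.] [541.1 134.6 230. ]
right_door_grip 0.9 [491. 163.] [632.8 -29.  230. ]
```

View pics/w2.png

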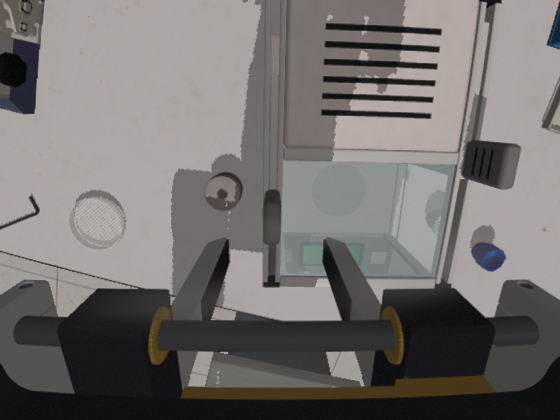

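Picture w2 shows the right grip moved to the rear at (491,163), and the left grip at (272,216) lined up with the fingers.

```bash
python3 -m creep '[[[0.3,0.008,0.004,-0.06,0],[0.3,0.008,0.004,-0.11,0],[0.3,0.008,0.004,-0.152,0],[0.3,0.008,0.004,-0.152,0],[-1,0.008,0.004,-0.152,0],[-1,0.008,0.004,-0.152,0],[-1,0.008,0.004,-0.152,0],[-1,0.008,0.004,-0.152,0],[-1,0.008,0.004,-0.152,0],[-1,0.008,0.004,-0.152,0]]]' 20
```

```text
t: 7.35
ee_pos: [539.6, 135.3, 228.8]
orientation: [-0.002, 0.991, 0.131, 0.0]
ft_force: [-1.0, 5.8, 0.9]
opening: 13.7
grip_force: 20.0
```

```bash
python3 -m creep '[[[-1,-0.03,-0.008,0,0],[-1,-0.06,-0.016,0,0],[-1,-0.09,-0.024,0,0],[-1,-0.115,-0.031,0,0],[-1,-0.13,-0.035,0,0],[-1,-0.14,-0.0375,0,0],[-1,-0.15,-0.04,0,0],[-1,-0.15,-0.04,0,0],[-1,-0.15,-0.04,0,0]]]' 20
```

```text
t: 8.48
ee_pos: [471.5, 118.4, 229.1]
orientation: [-0.005, 0.991, 0.132, 0.009]
ft_force: [17.7, 15.0, -7.2]
opening: 13.9
grip_force: 20.0
```

The force shows the stop was reached after about 70 mm. Next I release, lift and look.

```bash
python3 -m creep '[[[0.3,0.01,0.003,0,0],[0.3,0.01,0.003,0,0],[0.3,0.01,0.003,0,0],[0.3,0.01,0.003,0.1,0],[0.3,0.01,0.003,0.2,0],[0.3,-0.2,-0.05,0.2,0],[0.3,-0.2,-0.05,0.2,0],[0.3,-0.2,-0.05,0.2,0],[0.3,-0.2,-0.05,0.2,0]]]' 20
python3 - <<'E'
from h import *
f=eyes.grab_frame("top");cv2.imwrite("pics/t2.png",f["image"][:,:,::-1]);s=eyes.grab_frame("scene");w=eyes.grab_frame("wrist")
for t,z in [("left_door_grip",230),("right_door_grip",230),("foil_pot",0)]:
  for n,g in zip("tsw",[f,s,w]):
    for d in eyes.landmark_of(g,t)[:2]: print(n,t,round(d["score"],2),np.round(d["pixel"]),atz(g,d["pixel"],z).round(1))
E
```

```text
t: 9.6
ee_pos: [365.3, 88.0, 328.6]
orientation: [0.0, 0.992, 0.13, 0.0]
ft_force: [0.5, -0.6, -0.2]
opening: 61.1
grip_force: 0.0
t left_door_grip 0.68 [223. 177.] [467.6 116.7 230. ]
s left_door_grip 0.57 [272. 208.] [478.4 102.1 230. ]
w left_door_grip 0.71 [273.  78.] [479.1 120.2 230. ]
t right_door_grip 0.98 [326. 128.] [633.5 -25.2 230. ]
s right_door_grip 0.81 [252. 162.] [639.8 -49.9 230. ]
s right_door_grip 0.52 [258. 266.] [394.6 265.5 230. ]
t foil_pot 0.91 [354. 238.] [ 530.2 -145.7    0. ]
t foil_pot 0.69 [391. 265.] [ 498.9 -240.2    0. ]
s foil_pot 0.77 [334. 221.] [ 492.3 -246.     0. ]
s foil_pot 0.7 [304. 234.] [ 533.9 -142.9    0. ]
w foil_pot 0.69 [446. 108.] [ 540.4 -149.6   -0. ]
w foil_pot 0.65 [492. 149.] [ 502.5 -253.5    0. ]
```

View pics/t2.png

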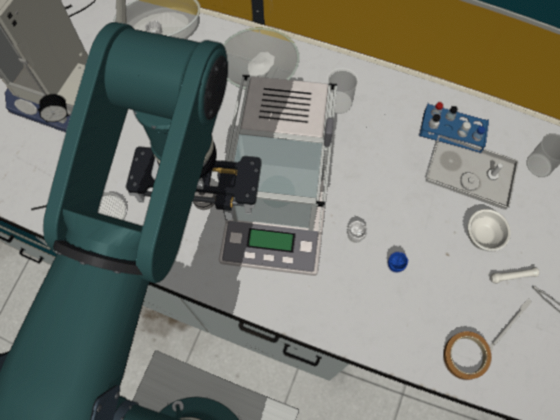

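Picture t2 shows the right grip at the rear (326,128), the left grip at the front (223,177) and the pot unmoved at (356,230). The grips are about 115 mm apart along the balance, which is the full travel, and both doors ended against firm stops.

```bash
python3 -c "
from h import *
print(job.finish_job())"
```

```text
the job is handed in; nothing more can be done
None
```

The job is handed in: the right door (the pot's side) is fully open, the left door is fully shut, and the pot is still standing where it was; the hand-in gave no verdict.

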